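Push a culture dish under a sprung flap

ROBOT

A 6-joint arm with a two-finger parallel gripper is mounted at the origin on a cart in front of the work surface, level with it; the furniture and walls round the work are solid. World frame = base frame: x ahead of the robot, y to its left, z up, the work surface at z = 0. Lengths are in m, angles in rad, forces in N, time in s.
With the tool pointing down it reaches from about 0.225 to 0.725 m from the base axis. Payload 3.1 kg.
Tool frame: the origin (TCP) lies at the very end of the fingers, on their centre line; the grasp point (between the pads) lies 19 mm behind it; z points along the fingers, y is the line along which they close (so a half turn about z gives the same grasp; the last joint's range is limited). The gripper opens to 85 mm and grips with 20 to 120 N. Pads are 22 mm wide; open, the fingers measure 114 mm over their backs; the gripper's body (76 mm by 85 mm) begins 54 mm behind the grasp point. The pads swing forward as they close: fully open they stand 13 mm farther back than shut.
Start: joints at [1.159, 0.048, 0.099, 1.622, 0, 1.443], TCP at [0.147, 0.504, 0.231] pointing down, gripper open.
Joint ranges: [-2.91, 2.91], [-0.99, 1.94], [-1.21, 1.42], [-2.12, 2.29], [-1.49, 1.47], [-3.14, 3.14]. Speed limits (rad/s): [2.79, 2.79, 3.14, 3.14, 3.14, 3.14].

INTERFACE

Orientations are given as a unit quaternion [x, y, z, w].
In Python, from workcell import ctrl gives the robot as it stands. The module is installed in compiled form; this text tells all that it offers.
- The arm moves only by the shell command python3 -m jog 'ROWS' [OPENING] [FORCE]. ROWS is JSON, a list of rows, each a list of 6 numbers: the shift along the tool's x, y, z in mm, then the turn, a rotation vector about the tool's x, y, z in rad. A call has 1 to 12 rows; each row is the pose to reach, as a shift and turn from the pose commanded when the call began, along the tool's axes at that moment; what a row does not reach only later rows make up. A row lasts 1/12 s, in which the tool goes at most 41.7 mm and 7.16 degrees, less where a joint would pass 70% of its speed; a pose out of reach is approached as far as the arm can. A call with a gripper value outside its range is refused whole. OPENING is the closure, from 0 (fully open) to 1 (shut), set as the call begins (- or left out, the last holds). The fingers move at their own pace and stop on an object; FORCE is the grip in N (left out, the last holds). Time passes only in rows, so rows that repeat a pose let the fingers close. It gives the time, the measured TCP pose, the force, the opening and the grip force at its end, in the units of the state.
- ctrl.state(): the state, without advancing time (a new reading comes with each control period).
- ctrl.camera(name): name is "side" or "top" or "wrist"; returns a dict with "img" (420x560x3 uint8, red, green, blue), "mtx" (3x3 intrinsics, pixels), "R" (3x3) and "t" (3): a world point X has camera coordinates R X + t; the wrist camera has in their place "tool_from_camera" (4x4, takes a point from camera to tool coordinates, whose origin is the TCP and whose axes are the flange's). Camera axes: x right, y down, z forward; pixel columns grow to the right and rows downward; lengths in m; the calibration is good to about 2 mm. A picture is of the moment at which its call begins: read the wrist's pose just before it. There is no depth.
- ctrl.hand_in(): hands the job in; it is judged then, once.
The state is a dict: "time": time; "joints": joint angles; "joint_velocities": joint speeds; "joint_torque": joint torques, N m; "position": TCP position; "ee_rot": TCP orientation; "wrist_force": force on the tool from outside, world axes, zero at the start; "moment": the same for the moment, N m; "width": finger opening in m; "grasp_force": force on a finger pad.
Only numpy, scipy, OpenCV 4.12 (cv2) and the standard library are available. Lean on these libraries where they do the work, as an engineer would, in place of code of your own. Each camera call takes 0.05 s, during which the arm holds its last target. There are 200 camera calls.

TASK

Put the green culture dish away in the white dish box: press the blue pedal down with one fingertip so that the sprung flap lifts, keep it pressed, and meanwhile push the dish along its lane with the other fingertip until it is wholly inside, then let the flap close over it. The dish is only pushed, never gripped, lifted or tipped. Leave the pink dish, the jar and the eyepiece where they are.

Things in the scene. Friction and masses are not known exactly. Their poses are not given: they have to be found in the camera images.
- box: White dish box fixed to the worktop, turned up to 0.4 rad either way. Origin: on the worktop, lane's middle line, plane of the mouth; x runs along the lane into the box, z up. Lane floor 6 mm thick, x = -116 to 71 mm. Housing x = 0 to 71 mm, 69 mm wide inside, walls to z = 26 mm, inner back face at x = 66.5 mm.
- mouth (a point): Middle of the box's mouth, on the lane floor (box frame 0, 0, 6 mm); axes as the box. In front of it, at box x = -100 to 0 mm, low rails up to z = 17 mm narrow the lane from 78 to 67 mm.
- flap (a joint): Angle of the blue flap (the box's roof, rigid with the pedal), rad: 0 shut, 0.6 fully open (firm stop); 0.46 or more clears the dish. Hinged along the right (-y) wall at box y = -38, z = 18 mm. A spring shuts it from any angle; 2 to 5 N down on the middle of the pedal opens it fully.
- notch (a point): Centre of the finger notch's inner edge in the flap's front edge, 22 mm behind the mouth (flap shut: box 22, 0, 30 mm). Shut, two lips beside it at x = 10 to 13 mm hang to z = 17 and 10 mm and bar the dish. Flap fully open: the free edge stands at z = 70 mm; a fingertip in front of x = 8 mm stays clear of it, as does a gripper body above z = 75 mm. Dish's rear edge at x = 0 to 5.5 mm is home.
- pedal_mid (a point): Middle of the pedal's top: blue plate with black strip, 200 mm along the lane (box x -140 to 60 mm), 40 mm across, right (-y) of the lane. Fully pressed: level, top at box z = 10 mm (4 above lane floor), y = -46 to -86 mm. Released: slopes from z = 16 at y = -49 to z = 38 mm at y = -82. Fingers may slide along it while pressing, in front of its arms (x = 29 to 53 mm).
- dish: Green lidded culture dish (lid fast), round, 61 mm in diameter, 15 mm high, about 40 g, loose on the lane floor before the mouth. Origin: centre of its underside.
- pink_dish: Pink culture dish, 61 mm in diameter, 15 mm high, on the worktop left of the box; to be left alone. Origin: centre of underside.
- jar: White specimen jar, 56 mm in diameter, 72 mm high, left of the box; to be left alone. Origin: centre of underside.
- eyepiece: Black microscope eyepiece, 30 mm in diameter, 42 mm high, standing right of the pedal; to be left alone. Origin: centre of underside.

How it is judged:
By the outcome, as a careful person would: the job done as asked, in the order asked, and still so for the second after the job is handed in, with the robot touching nothing.
It also fails if it takes over 48 s, if anything falls off the work surface, if the arm or the gripper's body presses on something with over 40 N, if the wrist force passes 120 N, or if a joint passes its speed limit or range.

## Working session

There is one attempt and no reset: what is moved stays moved. The work goes in short steps, Python scripts to look and compute and a shell command to move; the robot and the scene stay as the last step left them, time stands still between calls to the robot, and variables do not carry over. Pictures are saved under pics/ and viewed, at most 13 in all, crops included, and the job is handed in when it is done.

```bash
mkdir -p pics; python3 - <<'E'
from workcell import ctrl
import cv2,numpy as np
s=ctrl.state();print({k:np.round(v,3) for k,v in s.items()})
for n in("top","side"):
    c=ctrl.camera(n);cv2.imwrite(f"pics/{n}0.png",c["img"][:,:,::-1]);np.savez(f"{n}0.npz",**c)
    print(n,c["mtx"],np.round(c["R"],3),c["t"])
E
```

```text
{'time': np.float64(0.0), 'joints': array([1.159, 0.049, 0.098, 1.622, 0.   , 1.443]), 'joint_velocities': array([ 0.001, -0.   ,  0.001,  0.   ,  0.001, -0.   ]), 'joint_torque': array([-1.0000e-03, -3.3878e+01,  3.2002e+01,  2.0000e-02, -0.0000e+00,
       -0.0000e+00]), 'position': array([0.147, 0.503, 0.23 ]), 'ee_rot': array([ 0.141,  0.99 , -0.001, -0.   ]), 'wrist_force': array([-1.151,  0.148, -0.228]), 'moment': array([-0.049,  0.017,  0.028]), 'grasp_force': np.float64(0.0), 'width': np.float64(0.085)}
top [[415.41687151   0.         276.89616448]
 [  0.         415.41687151 210.37909113]
 [  0.           0.           1.        ]] [[-0.015 -1.    -0.027]
 [-0.985  0.019 -0.171]
 [ 0.171  0.024 -0.985]] [0.04334652 0.61511121 0.7966478 ]
side [[417.55157209   0.         276.91018742]
 [  0.         417.55157209 208.69433282]
 [  0.           0.           1.        ]] [[ 0.87  -0.493 -0.009]
 [-0.272 -0.464 -0.843]
 [ 0.411  0.736 -0.538]] [-0.53535872  0.20249899  0.68382104]
```

View pics/top0.png

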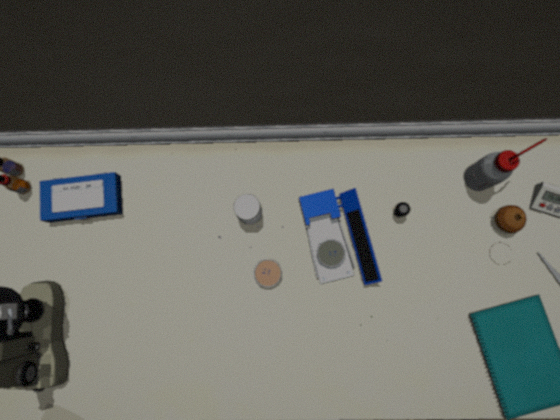

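View pics/side0.png

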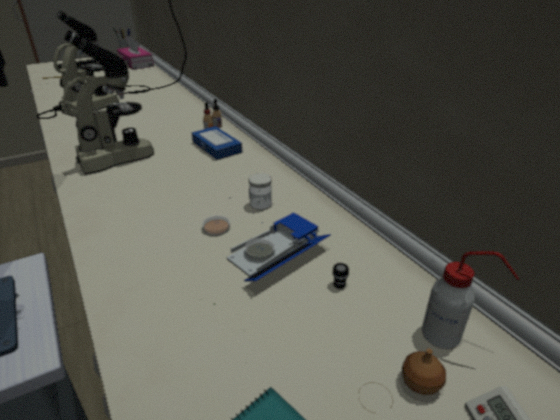

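The top view shows the box with its mouth facing the robot: flap at about (321,207), dish at (330,253), pedal from (348,192) to (371,282), eyepiece (402,210), pink dish (267,273) and jar (247,209). I'll enlarge it to locate the corners.

```bash
python3 - <<'E'
import cv2
i=cv2.imread("pics/top0.png")[175:300,285:425]
i=cv2.convertScaleAbs(cv2.resize(i,None,fx=4.8,fy=4.8,interpolation=cv2.INTER_CUBIC),alpha=1.3)
cv2.imwrite("pics/topc.png",i)
E
```

```text
(no output)
```

View pics/topc.png

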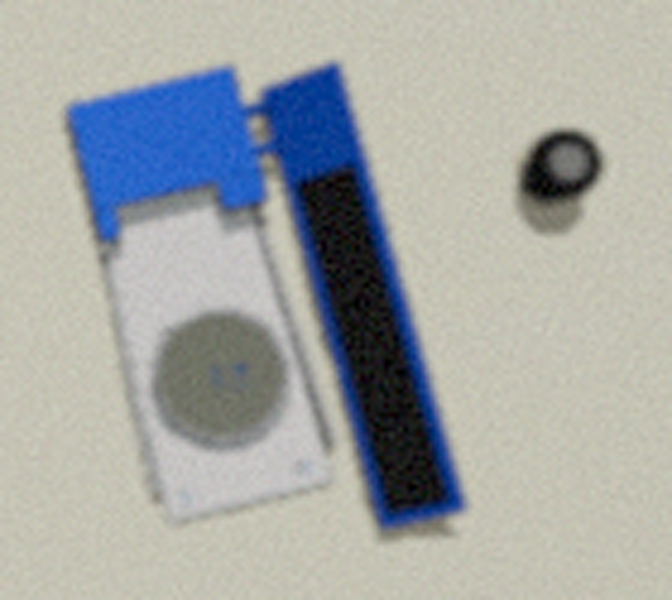

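```bash
cat > h.py <<'E'
import numpy as np,cv2
from scipy.optimize import least_squares
from scipy.spatial.transform import Rotation as Ro
def proj(c,X): 
    q=(np.asarray(X)@c["R"].T+c["t"])@c["mtx"].T; return q[:,:2]/q[:,2:]
def b2w(p,X):
    X=np.asarray(X,float)/1000; c,s=np.cos(p[2]),np.sin(p[2])
    return np.c_[p[0]+c*X[:,0]-s*X[:,1],p[1]+s*X[:,0]+c*X[:,1],X[:,2]]
def ray(c,uv,z):
    d=c["R"].T@np.linalg.solve(c["mtx"],[*uv,1]); o=-c["R"].T@c["t"]; return o+d*(z-o[2])/d[2]
def w2b(p,X):
    c,s=np.cos(p[2]),np.sin(p[2]); d=np.asarray(X)[:2]-p[:2]; return 1000*np.array([c*d[0]+s*d[1],-s*d[0]+c*d[1]])
E
python3 - <<'E'
from h import *
c=np.load("top0.npz")
f=lambda a:np.array(a)/4.8+[285,175]
uv=f([[380,525],[465,505],[262,92],[340,65],[173,520],[330,482],[167,200]])
X=[[-140,-49,16],[-140,-82,38],[60,-49,16],[60,-82,38],[-116,39,6],[-116,-39,6],[22,0,30]]
r=least_squares(lambda p:(proj(c,b2w(p,X))-uv).ravel(),[.5,-.1,.2],loss="soft_l1")
print(r.x,np.round((proj(c,b2w(r.x,X))-uv),1).tolist())
np.save("box.npy",r.x)
d=ray(c,f([220,378]),.021);print("dish",d,w2b(r.x,d))
for n,u,z in(("eyep",[568,158],.042),("pink",(np.array([267,272])-[285,175])*4.8,.015),("jar",(np.array([247,208])-[285,175])*4.8,.07)):
    d=ray(c,f(u),z);print(n,d,w2b(r.x,d))
s=np.load("side0.npz")
print(proj(s,b2w(r.x,X)).round().tolist())
E
```

```text
[ 0.58721953 -0.06512134  0.22461045] [[0.0, 1.1], [0.2, 1.4], [-0.9, -0.8], [-0.6, -1.1], [-1.5, 0.9], [1.8, -0.1], [1.8, -1.9]]
dish [ 0.52763086 -0.07738961  0.021     ] [-60.82432477   1.31188368]
eyep [ 0.61781293 -0.227566    0.042     ] [  -6.35582359 -165.1781687 ]
pink [0.49228013 0.05628114 0.015     ] [-65.51504751 139.49849964]
jar [0.61894782 0.09241755 0.07      ] [ 66.01941704 146.51492334]
[[242.0, 280.0], [253.0, 280.0], [318.0, 236.0], [330.0, 234.0], [225.0, 257.0], [249.0, 276.0], [288.0, 228.0]]
```

Residuals are 1–2 px (2–4 mm), good enough to hover and refine with the wrist camera. I'll set the gripper to about 53 mm so the fingertip centres stand about 68 mm apart: one behind the dish and one on the pedal.

```bash
cat >> h.py <<'E'
def go(bx,by,z):
    """shift mm in tool axes + turn about tool z to get the TCP to box (bx,by mm), height z mm"""
    from workcell import ctrl
    p=np.load("box.npy"); s=ctrl.state(); R=Ro.from_quat(s["ee_rot"])
    t=b2w(p,[[bx,by,z]])[0]; y=np.array([-np.sin(p[2]),np.cos(p[2]),0]); zz=np.array([0,0,-1.])
    T=Ro.from_matrix(np.c_[np.cross(y,zz),y,zz])
    print("time",s["time"],"box",w2b(p,s["position"]).round(1),"z",(s["position"][2]*1000).round(1),"w",s["width"],"F",s["wrist_force"].round(1))
    print("shift",(R.inv().apply(t-s["position"])*1000).round(1),"turn",(R.inv()*T).as_rotvec().round(4))
E
python3 -c "
from h import *
go(-110,-33,230)"
```

```text
time 0.1 box [-302.7  652.4] z 230.2 w 0.08527084713488191 F [-0.3  0.1 -0. ]
shift [-502.  -504.9    1.1] turn [-0.002  -0.0008 -0.5084]
```

```bash
python3 -m jog '[[-20,-20,0,0,0,0],[-45,-45,0,0,0,-0.05],[-70,-70,0,0,0,-0.1],[-95,-95,0,0,0,-0.15],[-120,-120,0,0,0,-0.2],[-145,-145,0,0,0,-0.25],[-170,-170,0,0,0,-0.3],[-195,-195,0,0,0,-0.35],[-220,-220,0,0,0,-0.4],[-245,-245,0,0,0,-0.45],[-270,-270,0,0,0,-0.5],[-290,-290,0,-0.002,-0.001,-0.508]]' 0.375 20; python3 -c "
from h import *
go(-110,-33,230)"
```

```text
time: 1.1
position: [0.3447, 0.1423, 0.2309]
ee_rot: [-0.112, 0.994, 0.001, 0.0]
wrist_force: [0.8, 0.5, 1.0]
width: 0.0532
grasp_force: 0.0
time 1.1 box [-190.3  256.2] z 230.9 w 0.05315435442559687 F [0.8 0.5 1. ]
shift [ -80.2 -289.2    0.6] turn [0.0012 0.0011 0.0003]
```

```bash
python3 -m jog '[[-8,-28,0,0,0,0],[-16,-57,0,0,0,0],[-24,-86,0,0,0,0],[-32,-115,0,0,0,0],[-40,-144,0,0,0,0],[-48,-173,5,0,0,0],[-56,-202,10,0,0,0],[-64,-231,15,0,0,0],[-72,-260,20,0,0,0],[-80,-280,25,0,0,0],[-80,-289,30,0,0,0],[-80,-289,30,0,0,0]]'; python3 - <<'E'
from h import *
from workcell import ctrl
s=ctrl.state(); c=ctrl.camera("wrist")
M=c["tool_from_camera"];Rt=Ro.from_quat(s["ee_rot"]).as_matrix()
Rwc=Rt@M[:3,:3]; o=Rt@M[:3,3]+s["position"]
np.savez("w0.npz",img=c["img"],mtx=c["mtx"],R=Rwc.T,t=-Rwc.T@o)
cv2.imwrite("pics/w0.png",cv2.resize(c["img"][:,:,::-1],(800,600)))
print(s["time"],M.round(3),o)
p=np.load("box.npy");W=np.load("w0.npz")
print(proj(W,b2w(p,[[-116,39,6],[-116,-39,6],[22,0,30],[-140,-82,38],[60,-49,16]]))*800/560)
go(-110,-33,200)
E
```

```text
time: 2.1
position: [0.4857, -0.1208, 0.1987]
ee_rot: [-0.111, 0.994, 0.002, -0.001]
wrist_force: [-0.3, 0.5, -0.4]
width: 0.0532
grasp_force: 0.0
2.1 [[ 0.    -0.95  -0.313  0.08 ]
 [ 1.    -0.     0.001 -0.001]
 [-0.001 -0.313  0.95  -0.143]
 [ 0.     0.     0.     1.   ]] [ 0.40777783 -0.13951983  0.3415553 ]
[[488.68084751 255.92774999]
 [381.46747254 256.32071392]
 [433.33416573 438.64606573]
 [313.73161856 231.09612469]
 [371.19026248 468.61319817]]
time 2.15 box [-111.3  -30.4] z 199.6 w 0.05313226668577007 F [ 0.4 -0.1 -0.8]
shift [-1.3 -2.6 -0.5] turn [ 0.0041 -0.0013 -0.0018]
```

View pics/w0.png

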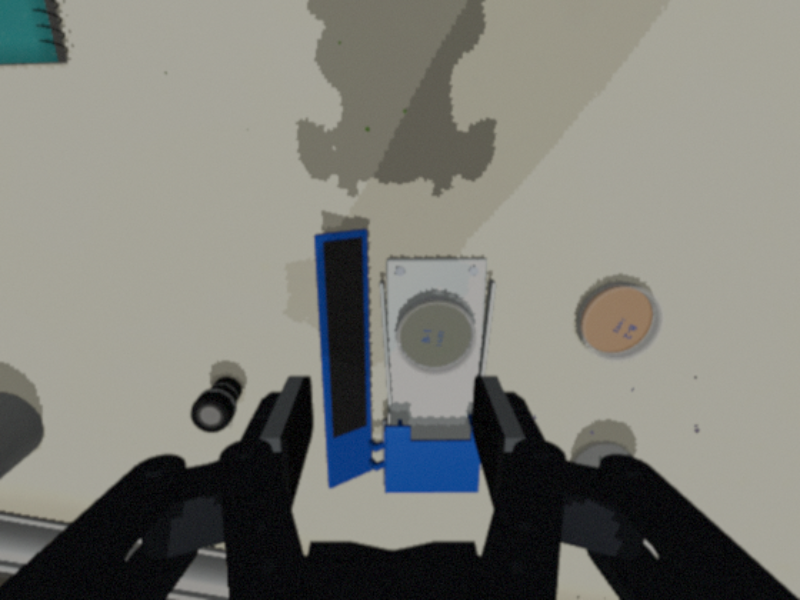

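The wrist view shows lane front corners at (386,259)/(486,258), the dish at (435,331), the notch edge at y≈439 from x 411 to 470, and pedal corners at (316,236), (367,230) and (329,487). Refitting with these points.

```bash
python3 - <<'E'
from h import *
W=np.load("w0.npz");c=np.load("top0.npz")
uw=np.array([[316,236],[367,230],[329,487],[370,466],[436,258.5],[440,439]])*.7
X=[[-140,-82,38],[-140,-49,16],[60,-82,38],[60,-49,16],[-116,0,6],[22,0,30]]
f=lambda a:np.array(a)/4.8+[285,175]
ut=f([[465,505],[380,525],[340,65],[262,92],[251.5,501],[167,200]])
fw=lambda p:(proj(W,b2w(p,X))-uw); ft=lambda p:(proj(c,b2w(p,X))-ut)
p0=np.load("box.npy")
for n,g in(("wrist",lambda p:fw(p).ravel()),("top",lambda p:ft(p).ravel()),("both",lambda p:np.r_[2*fw(p).ravel(),ft(p).ravel()])):
    r=least_squares(g,p0,loss="soft_l1");print(n,r.x.round(4),fw(r.x).round(1).tolist(),ft(r.x).round(1).tolist())
    for nm,C,u in(("w",W,np.array([435.5,330])*.7),("t",c,f([220,378]))):
        print("  dish",nm,w2b(r.x,ray(C,u,.021)).round(1), end="")
    print()
np.save("box.npy",r.x)
go(-112,-33,60)
E
```

```text
wrist [ 0.5886 -0.0638  0.2259] [[-0.6, -1.6], [0.5, -1.4], [0.1, 1.4], [1.8, 3.0], [0.1, -0.1], [-3.8, 1.0]] [[-0.5, 0.6], [-0.6, 0.4], [-1.3, -1.8], [-1.6, -1.4], [-0.4, -0.3], [1.1, -2.5]]
  dish w [-65.9  -0.7]  dish t [-62.5   0.4]
top [ 0.587  -0.065   0.2255] [[-1.5, -3.6], [-0.4, -3.3], [-0.7, 0.0], [1.0, 1.7], [-0.6, -1.8], [-4.5, -0.4]] [[0.2, 1.4], [0.0, 1.2], [-0.7, -1.0], [-1.0, -0.7], [0.2, 0.5], [1.8, -1.8]]
  dish w [-64.1   0.1]  dish t [-60.6   1.2]
both [ 0.5884 -0.064   0.2255] [[-0.7, -1.9], [0.3, -1.7], [-0.0, 1.2], [1.6, 2.9], [0.0, -0.4], [-3.9, 0.8]] [[-0.4, 0.7], [-0.5, 0.5], [-1.2, -1.7], [-1.5, -1.3], [-0.4, -0.2], [1.2, -2.4]]
  dish w [-65.6  -0.5]  dish t [-62.2   0.5]
time 2.15 box [-112.7  -31.1] z 199.6 w 0.05313226668577007 F [ 0.4 -0.1 -0.8]
shift [ -0.9  -2.4 139.5] turn [ 0.0041 -0.0013 -0.0028]
```

```bash
python3 -m jog '[[0,-1,15,0,0,0],[-1,-2,40,0,0,0],[-2,-2,65,0,0,0],[-2,-2,90,0,0,0],[-2,-2,115,0,0,0],[-2,-2,135,0.004,-0.001,-0.003],[-2,-2,150,0.004,-0.001,-0.003],[-2,-2,150,0.004,-0.001,-0.003]]'; python3 - <<'E'
from h import *
from workcell import ctrl
go(-114,-33,30)
s=ctrl.camera("side");t=ctrl.camera("top")
b=cv2.resize(t["img"][190:300,270:410],(700,550),interpolation=cv2.INTER_CUBIC)
a=cv2.resize(s["img"][180:310,190:350],(700,569),interpolation=cv2.INTER_CUBIC)
im=np.hstack([cv2.resize(a,(400,325)),cv2.resize(b,(400,325))])
cv2.imwrite("pics/d1.png",cv2.convertScaleAbs(im[:,:,::-1],alpha=1.4))
E
```

```text
time: 2.82
position: [0.4855, -0.1179, 0.0475]
ee_rot: [-0.114, 0.993, 0.001, -0.002]
wrist_force: [-0.3, 0.6, -0.2]
width: 0.0533
grasp_force: 0.0
time 2.8167 box [-112.4  -29.6] z 47.5 w 0.053333931546510296 F [-0.3  0.6 -0.2]
shift [ 1.6 -3.5 17.5] turn [ 0.0024 -0.0036  0.0035]
```

View pics/d1.png

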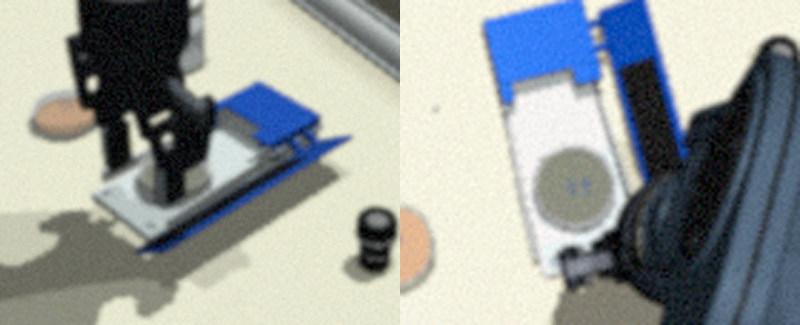

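```bash
python3 -m jog '[[1,-2,4,0,0,0],[2,-3,8,0,0,0],[2,-3.5,12,0,0,0],[2,-3.5,16,0,0,0],[2,-3.5,19,0,0,0],[2,-3.5,22,0,0,0],[2,-3.5,24,0,0,0],[2,-3.5,24,0,0,0]]'; python3 -c "
from h import *
go(-114,-33,10)"
```

```text
time: 3.58
position: [0.4877, -0.1245, 0.0265]
ee_rot: [-0.113, 0.994, -0.001, 0.001]
wrist_force: [-0.6, 0.5, 0.6]
width: 0.0535
grasp_force: 0.6
time 3.5833 box [-111.7  -36.5] z 26.5 w 0.05352860849602293 F [-0.6  0.5  0.6]
shift [ 2.4  3.5 16.4] turn [-0.0018  0.0019  0.0016]
```

```bash
python3 -m jog '[[0,1,2,0,0,0],[1,1,4,0,0,0],[1,1,6,0,0,0],[1,1,8,0,0,0],[1,1,10,0,0,0],[1,1,11,0,0,0],[1,1,12,0,0,0],[1,1,12,0,0,0]]'; python3 -c "
from h import *
go(-114,-34,10)"
```

```text
time: 4.25
position: [0.4868, -0.124, 0.0148]
ee_rot: [-0.113, 0.994, -0.001, 0.001]
wrist_force: [0.5, -0.8, 1.9]
width: 0.0533
grasp_force: 0.9
time 4.25 box [-112.4  -35.8] z 14.8 w 0.053302971573727535 F [ 0.5 -0.8  1.9]
shift [1.6 1.8 4.8] turn [-0.0024  0.0025  0.0016]
```

```bash
for i in 1; do python3 -m jog '[[0,0,1.5,0,0,0],[0,0,3,0,0,0],[0,0,4.5,0,0,0],[0,0,6,0,0,0],[0,0,6,0,0,0]]'; done; python3 - <<'E'
from h import *
from workcell import ctrl
go(-114,-34,10)
s=ctrl.camera("side")
a=cv2.resize(s["img"][180:310,190:350],(700,569),interpolation=cv2.INTER_CUBIC)
cv2.imwrite("pics/d2.png",cv2.convertScaleAbs(a[:,:,::-1],alpha=1.4))
E
```

```text
time: 4.67
position: [0.4868, -0.1236, 0.0086]
ee_rot: [-0.113, 0.994, -0.001, 0.001]
wrist_force: [1.5, -0.2, 2.2]
width: 0.0536
grasp_force: 1.3
time 4.6667 box [-112.4  -35.4] z 8.6 w 0.053626937172912836 F [ 1.5 -0.2  2.2]
shift [ 1.6  1.4 -1.4] turn [-0.0017  0.0026  0.0019]
```

View pics/d2.png

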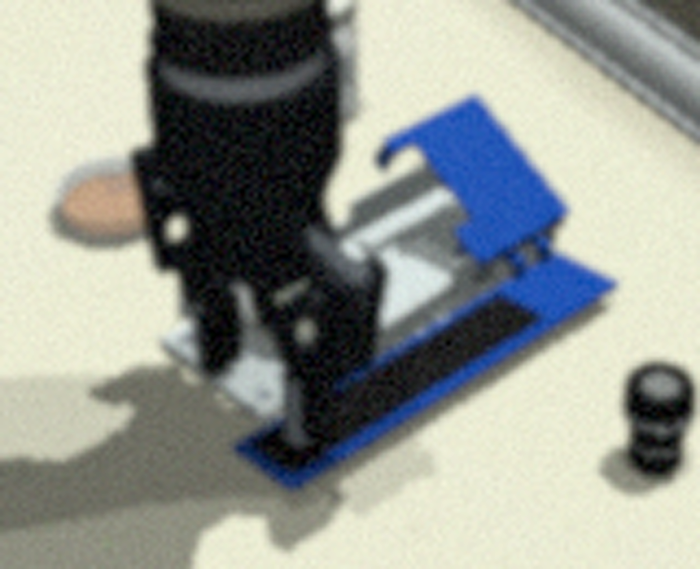

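The pedal is pressed and the flap stands well open. Now down to the firm stop.

```bash
python3 -m jog '[[0,0,1,0,0,0],[0,0,2,0,0,0],[0,0,2,0,0,0]]';python3 -m jog '[[0,0,1,0,0,0],[0,0,2,0,0,0],[0,0,2,0,0,0]]'
```

```text
time: 4.97
position: [0.4867, -0.1234, 0.0068]
ee_rot: [-0.114, 0.994, -0.0, 0.001]
wrist_force: [0.2, 2.3, 2.7]
width: 0.0531
grasp_force: 1.6
time: 5.22
position: [0.4868, -0.1234, 0.0059]
ee_rot: [-0.113, 0.994, -0.001, 0.001]
wrist_force: [-1.5, 3.9, 8.7]
width: 0.0535
grasp_force: 4.2
```

```bash
python3 -m jog '[[-2,0,0,0,0,0],[-6,0,0,0,0,0],[-11,0,0,0,0,0],[-16,0,0,0,0,0],[-21,0,0,0,0,0],[-26,0,0,0,0,0],[-31,0,0,0,0,0],[-36,0,0,0,0,0],[-41,0,0,0,0,0],[-46,0,0,0,0,0],[-50,0,0,0,0,0],[-50,0,0,0,0,0]]'; python3 - <<'E'
from h import *
from workcell import ctrl
go(-8,-35,6)
ims=[cv2.resize(ctrl.camera("side")["img"][180:310,190:350],(400,325),interpolation=3),cv2.resize(ctrl.camera("top")["img"][175:285,280:420],(400,325),interpolation=3)]
cv2.imwrite("pics/d3.png",cv2.convertScaleAbs(np.hstack(ims)[:,:,::-1],alpha=1.4))
E
```

```text
time: 6.22
position: [0.5344, -0.1145, 0.0059]
ee_rot: [-0.113, 0.994, -0.003, -0.001]
wrist_force: [-4.7, -1.1, 9.0]
width: 0.0533
grasp_force: 4.6
time 6.2167 box [-63.9 -37.1] z 5.9 w 0.05326762499602207 F [-4.7 -1.1  9. ]
shift [-55.9   2.1  -0.2] turn [-0.0058 -0.0018  0.0001]
```

View pics/d3.png

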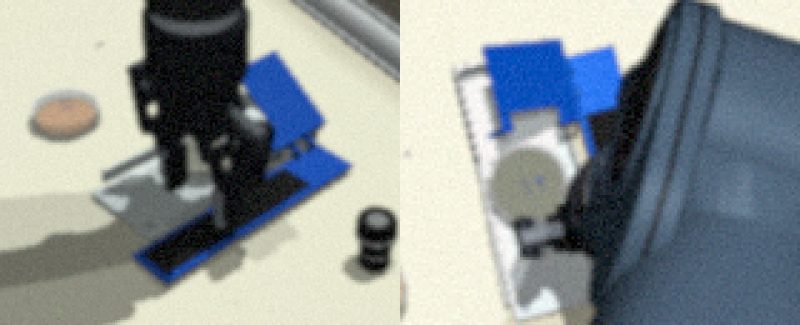

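```bash
python3 -m jog '[[-2,0,0,0,0,0],[-6,0.5,0,0,0,0],[-11,1,0,0,0,0],[-15,1.5,0,0,0,0],[-20,1.5,0,0,0,0],[-24,1.5,0,0,0,0],[-28,1.5,0,0,0,0],[-32,1.5,0,0,0,0],[-36,1.5,0,0,0,0],[-39,1.5,0,0,0,0],[-42,1.5,0,0,0,0],[-42,1.5,0,0,0,0]]'; python3 - <<'E'
from h import *
from workcell import ctrl
c=np.load("top0.npz")
print("dish before", w2b(np.load("box.npy"),ray(c,[326.5,237.6],.021)))
go(-8,-35,6)
ims=[cv2.resize(ctrl.camera("side")["img"][180:310,190:350],(400,325),interpolation=3),cv2.resize(ctrl.camera("top")["img"][175:285,280:420],(400,325),interpolation=3)]
cv2.imwrite("pics/d4.png",cv2.convertScaleAbs(np.hstack(ims)[:,:,::-1],alpha=1.4))
go(-8,-35,6)
E
```

```text
time: 7.32
position: [0.5747, -0.1036, 0.006]
ee_rot: [-0.113, 0.994, -0.003, -0.001]
wrist_force: [-5.6, -1.1, 8.9]
width: 0.0536
grasp_force: 4.6
dish before [-27.45757511   0.5458109 ]
time 7.3167 box [-22.2 -35.6] z 6.0 w 0.05361681096412538 F [-5.6 -1.1  8.9]
shift [-14.2   0.6  -0. ] turn [-0.0058 -0.002   0.    ]
time 7.4167 box [-22.2 -35.6] z 6.0 w 0.05317053434057306 F [-5.1 -0.8  8.1]
shift [-14.2   0.6  -0. ] turn [-0.0058 -0.0017 -0.    ]
```

View pics/d4.png

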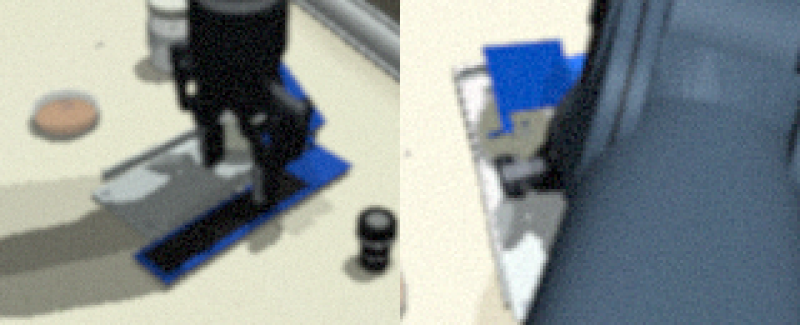

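```bash
python3 -m jog '[[-2,0,0,0,0,0],[-4,0,0,0,0,0],[-6,0,0,0,0,0],[-8,0,0,0,0,0],[-9,0,0,0,0,0],[-10,0,0,0,0,0],[-10,0,0,0,0,0]]'; for k in 1 ;do python3 -m jog '[[-0.5,0,0,0,0,0],[-1,0,0,0,0,0],[-1,0,0,0,0,0]]' | grep -E 'pos|wrist';python3 -m jog '[[-0.5,0,0,0,0,0],[-1,0,0,0,0,0],[-1,0,0,0,0,0]]' | grep -E 'pos|wrist'; done; python3 -c "
from h import *
go(-8,-35,6)"
```

```text
time: 8.0
position: [0.5841, -0.1015, 0.006]
ee_rot: [-0.112, 0.994, -0.003, -0.001]
wrist_force: [-6.1, -1.2, 9.2]
width: 0.0534
grasp_force: 4.7
position: [0.5841, -0.1014, 0.006]
wrist_force: [-7.5, -2.1, 10.9]
position: [0.5858, -0.101, 0.006]
wrist_force: [-6.1, -1.4, 9.7]
time 8.5 box [-10.8 -35.5] z 6.0 w 0.053507641371592175 F [-6.1 -1.4  9.7]
shift [-2.8  0.5 -0. ] turn [-0.0057 -0.0027 -0.0003]
```

```bash
python3 -m jog '[[-0.5,0,0,0,0,0],[-1,0,0,0,0,0],[-1,0,0,0,0,0]]' | grep -E 'pos|wrist';python3 -m jog '[[-0.5,0,0,0,0,0],[-1,0,0,0,0,0],[-1,0,0,0,0,0]]' | grep -E 'pos|wrist';python3 -m jog '[[-0.5,0,0,0,0,0],[-1,0,0,0,0,0],[-1,0,0,0,0,0]]' | grep -E 'pos|wrist'; python3 - <<'E'
from h import *
from workcell import ctrl
go(-8,-35,6)
ims=[cv2.resize(ctrl.camera("side")["img"][195:275,235:335],(400,320),interpolation=3),cv2.resize(ctrl.camera("top")["img"][180:260,285:385],(400,320),interpolation=3)]
cv2.imwrite("pics/d5.png",cv2.convertScaleAbs(np.hstack(ims)[:,:,::-1],alpha=1.8))
E
```

```text
position: [0.5865, -0.1009, 0.006]
wrist_force: [-5.1, -2.7, 8.5]
position: [0.5877, -0.1006, 0.006]
wrist_force: [-5.5, -1.2, 8.8]
position: [0.5885, -0.1005, 0.006]
wrist_force: [-6.0, -0.9, 8.8]
time 9.25 box [ -8.  -35.6] z 6.0 w 0.053623651561091015 F [-6.  -0.9  8.8]
shift [-0.   0.6  0. ] turn [-0.0058 -0.0031 -0.0004]
```

View pics/d5.png

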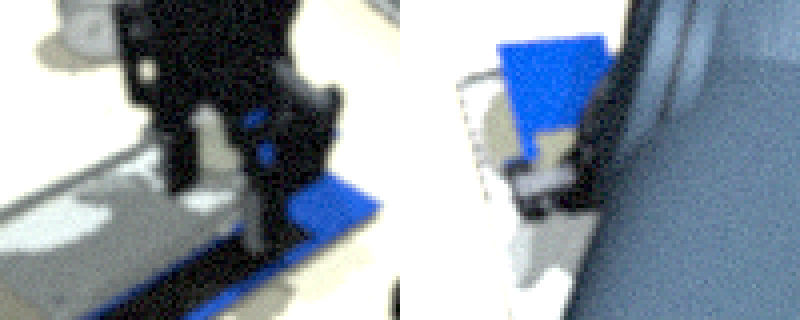

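No wall contact yet, so I'll continue in 1 mm steps until the force rises.

```bash
python3 -m jog '[[-0.5,0,0,0,0,0],[-1,0,0,0,0,0],[-1,0,0,0,0,0]]' | grep -E 'pos|wrist';python3 -m jog '[[-0.5,0,0,0,0,0],[-1,0,0,0,0,0],[-1,0,0,0,0,0]]' | grep -E 'pos|wrist'
```

```text
position: [0.5895, -0.1002, 0.006]
wrist_force: [-6.4, -1.5, 9.7]
position: [0.5905, -0.1, 0.006]
wrist_force: [-6.5, -1.3, 9.7]
```

```bash
python3 -m jog '[[-0.5,0,0,0,0,0],[-1,0,0,0,0,0],[-1,0,0,0,0,0]]' | grep -E 'pos|wrist'
```

```text
position: [0.5915, -0.0997, 0.006]
wrist_force: [-6.8, -2.0, 9.9]
```

```bash
python3 -m jog '[[-0.5,0,0,0,0,0],[-1,0,0,0,0,0],[-1,0,0,0,0,0]]' | grep -E 'pos|wrist'
```

```text
position: [0.5924, -0.0995, 0.006]
wrist_force: [-6.1, -2.3, 9.0]
```

```bash
python3 -m jog '[[-0.5,0,0,0,0,0],[-1,0,0,0,0,0],[-1,0,0,0,0,0]]' | grep -E 'pos|wrist'
```

```text
position: [0.593, -0.0994, 0.006]
wrist_force: [-7.8, -2.0, 10.3]
```

```bash
python3 -m jog '[[-0.5,0,0,0,0,0],[-1,0,0,0,0,0],[-1,0,0,0,0,0]]' | grep -E 'pos|wrist'; python3 -c "
from h import *
go(-40,-35,6)"
```

```text
position: [0.5931, -0.0994, 0.006]
wrist_force: [-8.9, -2.0, 11.5]
time 10.85 box [ -3.3 -35.6] z 6.0 w 0.05360623607882433 F [-8.9 -2.  11.5]
shift [36.6  0.6  0.2] turn [-0.0059 -0.0059 -0.0005]
```

Motion has stalled and the force is rising, so the dish is at the back wall. I'll back off with the pedal still pressed and check from the wrist camera.

```bash
python3 -m jog '[[1,0,0,0,0,0],[3,0,0,0,0,0],[6,0,0,0,0,0],[10,0,0,0,0,0],[14,0,0,0,0,0],[19,0,0,0,0,0],[24,0,0,0,0,0],[29,0,0,0,0,0],[34,0,0,0,0,0],[38,0,0,0,0,0],[40,0,0,0,0,0],[40,0,0,0,0,0]]'; python3 - <<'E'
from h import *
from workcell import ctrl
go(-40,-35,6)
s=ctrl.state()
t=ctrl.camera("top"); w=ctrl.camera("wrist")
ims=[cv2.resize(w["img"],(400,300)),cv2.resize(t["img"][180:255,290:390],(400,300),interpolation=3)]
cv2.imwrite("pics/d6.png",cv2.convertScaleAbs(np.hstack(ims)[:,:,::-1],alpha=1.3))
E
```

```text
time: 11.85
position: [0.5583, -0.1064, 0.0061]
ee_rot: [-0.113, 0.994, -0.002, 0.003]
wrist_force: [2.1, -0.5, 6.3]
width: 0.0537
grasp_force: 3.2
time 11.85 box [-38.8 -34.6] z 6.1 w 0.05367257415060805 F [ 2.1 -0.5  6.3]
shift [ 1.2 -0.4  0.1] turn [-0.0036  0.0047  0.0017]
```

View pics/d6.png

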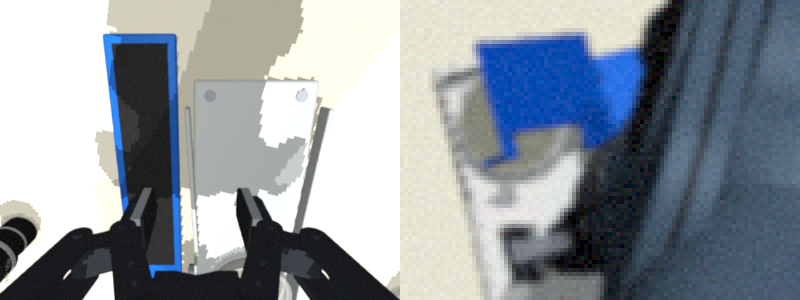

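```bash
python3 - <<'E'
from h import *
c=np.load("top0.npz");p=np.load("box.npy")
for z in(.006,.021):print(w2b(p,ray(c,[290+128/4,180+182/4],z)), "left", w2b(p,ray(c,[290+62/4,180+112/4],z)))
print(proj(c,b2w(p,[[0,0,6],[5.5,0,6],[5.5,0,21],[0,33,26]]))*4-[4*290-400,720])
E
```

```text
[1.22569357 1.43749783] left [46.69597764 26.17647819]
[-0.46078695  3.12170732] left [44.23876356 27.4413553 ]
[[531.18891049 183.55828666]
 [528.5512499  173.68807231]
 [530.83492845 169.70528483]
 [473.21628464 193.54412041]]
```

All the readings put the dish's rear edge at 1–5.5 mm, which is home, and it was against the wall by force. I'll release the pedal gently.

```bash
python3 -m jog '[[0,0,-2,0,0,0],[0,0,-4,0,0,0],[0,0,-6,0,0,0],[0,0,-9,0,0,0],[0,0,-12,0,0,0],[0,0,-15,0,0,0],[0,0,-18,0,0,0],[0,0,-22,0,0,0],[0,0,-26,0,0,0],[0,0,-31,0,0,0],[0,0,-37,0,0,0],[0,0,-44,0,0,0]]'; python3 -m jog '[[0,0,-15,0,0,0],[10,0,-40,0,0,0],[35,0,-65,0,0,0],[65,0,-90,0,0,0],[95,0,-110,0,0,0],[125,0,-120,0,0,0],[150,0,-120,0,0,0],[150,0,-120,0,0,0]]'; python3 - <<'E'
from h import *
from workcell import ctrl
t=ctrl.camera("top"); s=ctrl.camera("side")
ims=[cv2.resize(s["img"][180:300,180:340],(400,300),interpolation=3),cv2.resize(t["img"][180:285,270:410],(400,300),interpolation=3)]
cv2.imwrite("pics/d7.png",cv2.convertScaleAbs(np.hstack(ims)[:,:,::-1],alpha=1.3))
E
```

```text
time: 12.95
position: [0.5573, -0.106, 0.0495]
ee_rot: [-0.113, 0.994, -0.001, 0.001]
wrist_force: [-0.1, -0.1, 0.6]
width: 0.0535
grasp_force: 0.0
time: 13.62
position: [0.4082, -0.1402, 0.1708]
ee_rot: [-0.112, 0.994, -0.002, 0.001]
wrist_force: [0.8, -0.7, -0.6]
width: 0.0531
grasp_force: 0.0
```

View pics/d7.png

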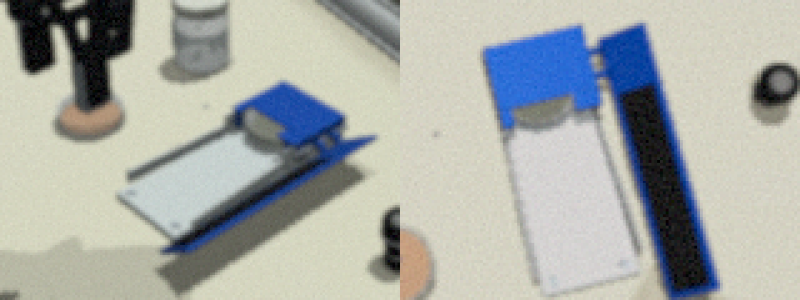

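```bash
python3 - <<'E'
from h import *
c=np.load("top0.npz");p=np.load("box.npy")
g=lambda a:[270+(a[0]-400)*.35,180+a[1]*.35]
print("notch",w2b(p,ray(c,g([541,100]),.03)),"front",w2b(p,ray(c,g([591,280]),.006)))
for z in(.006,.014,.021):print("rear",z,w2b(p,ray(c,g([545,128]),z)))
E
```

```text
notch [21.30691998  3.82247051] front [-113.53964861   -0.25769597]
rear 0.006 [3.33502691 3.64332736]
rear 0.014 [2.41650196 4.5216314 ]
rear 0.021 [1.61279263 5.29014744]
```

```bash
python3 -c "
from workcell import ctrl
print(ctrl.hand_in())"
```

```text
the job is handed in; nothing more can be done
None
```

The green dish is in the box with its rear edge about 2–5 mm inside the mouth, the flap has closed over it, the pink dish, jar and eyepiece were not touched, and I handed the job in at about 14 s.

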